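# Press the assembly square into the corner of the gluing jig and hold the stud true

### The job

A sprung strip (the stud) in the little gluing jig leans inward and has to be held at a right angle to the fixed strip (the plate) while its joint would set. Lift the metal assembly square by its wooden grip, lay it flat on the jig board between the two strips and press its outer corner into their corner until one outer face lies flush on the plate and the other flush on the stud, so that the stud stands square. Finish while still holding it pressed there with the gripper: do not let go, and leave the tape roll, the glue bottle and the sanding block where they are.

Things in the scene. Friction and masses are not known exactly. Their poses are not given: they have to be found in the camera images.
- jig: Gluing jig, fixed to the table: a plywood board 200 x 200 x 9 mm. Origin: centre of its underside (on the table), z up. The plate strip runs along its +x edge, the stud strip stands near its +y side and runs toward -x.
- plate_mid (a point): The plate: fixed wooden strip of the jig, 14 mm (jig x) x 200 mm (jig y) x 11 mm high, on top of the board along its +x edge. The point is the middle of the top edge of its inner face, which looks to jig -x and is at jig x = +80 mm.
- stud_pin (a point): The stud: movable wooden strip of the jig, 140 x 14 x 11 mm high, turning on a vertical pin at jig x = +70, y = +67 mm, beside the plate. The point: the pin axis at the level of the board's top; the strip runs from strip x = +7.5 to -132.5 mm, its inner face is at strip y = -7 mm. When square to the plate its inner face is at jig y = +60 mm.
- stud (a joint): Angle of the stud in rad: 0 = exactly square to the plate, positive = its free end leans in (toward jig -y). It starts at 0.09 to 0.20. A spring (1.5 N m/rad about a rest angle of 0.16, with 0.1 N m of friction) swings it back inward when let go; it takes some 2 to 6 N at mid-length to push it square. It can be pushed to -0.15.
- stud_end (a point): Free end of the stud, bottom edge of its inner face (strip x = -132.5, y = -7 mm).
- jig_corner (a point): The corner to be filled: where the plate's inner face and the squared stud's inner face meet, at the level of the board's top (jig x = +80, y = +60, z = +9 mm). The free space lies toward jig -x, -y.
- square: Loose L-shaped aluminium square, 14 mm thick, 0.2 kg, lying flat, wooden grip rib on top. Origin: underside, below the grip. Outer corner at x +30, y +40 mm (4 mm notch). Short leg, 100 x 50 mm wide, runs to -y; its outer face (x = +30) goes on the plate. Long leg, 120 x 30 mm wide, runs to -x; its outer face (y = +40) goes on the stud. Home, its axes point the same way as the jig's.
- square_corner (a point): Outer corner of the square, on its underside (where the two outer faces would meet).
- square_grip (a point): The grip rib, at a good height to grasp: 31 mm above the square's underside. The rib is 20 mm thick (square x), 60 mm long (square y) and rises from 14 to 44 mm above the underside; pinch it across its thickness.
- mask_tape: Bystander: masking tape roll, 68 mm across, 18 mm high; origin under its centre.
- glue_bottle: Bystander: small square bottle, 30 mm wide, 61 mm high; origin under its centre.
- sanding_block: Bystander: brown block 28 x 70 x 16 mm; origin under its centre.

How it is judged:
By the outcome, as a careful person would: the job done as asked, in the order asked, and still so for the second after the job is handed in, while the arm keeps its last pose, push and grip.
It also fails if it takes over 42 s, if anything falls off the work surface, if the arm or the gripper's body presses on something with over 40 N, if the wrist force passes 120 N, or if a joint passes its speed limit or range.

### The arm

A 7-joint arm with a two-finger parallel gripper is mounted at the origin on a cart in front of the work surface, level with it; the furniture and walls round the work are solid. World frame = base frame: x ahead of the robot, y to its left, z up, the work surface at z = 0. Lengths are in mm, angles in rad, forces in N, time in s.
With the tool pointing down it reaches from about 400 to 875 mm from the base axis. Payload 4.4 kg.
Tool frame: the origin (TCP) lies on the centre line of the jaws, within the pads' length; the fingertips stand 25 mm ahead of it and the grasp point (between the pads) lies 6 mm ahead of it; z points along the fingers, x is the direction in which the jaws open and shut, and the axes are right-handed (so a half turn about z gives the same grasp; the last joint's range is limited). The gripper opens to 85 mm and grips with 20 to 120 N. Pads are 22 mm wide; open, the fingers measure 114 mm over their backs; the gripper's body (76 mm by 85 mm) begins 54 mm behind the grasp point. The pads swing forward as they close: fully open they stand 13 mm farther back than shut.
Start: joints at [1.192, 0.628, 0.038, 1.517, -0.027, 0.996, -0.02], TCP at [200.049, -618.465, 226.113] pointing down, gripper open.
Joint ranges: [-3.06, 3.06], [-0.37, 2.12], [-1.25, 1.32], [0.18, 2.47], [-1.1, 4.24], [0.23, 1.98], [-2.94, 2.94]. Speed limits (rad/s): [2.57, 2.57, 3.14, 3.14, 3.14, 3.14, 3.14].

### API

Orientations are given as [roll, pitch, yaw] about the fixed x, y, z axes, in that order (R = Rz(yaw) Ry(pitch) Rx(roll)).
In Python, from cell import ctrl, cams gives the robot as it stands. The module is installed in compiled form; this text tells all that it offers.
- The arm moves only by the tool step_arm, never from a script. Its arguments are lists of equal length, an entry for each row: "linear": the shift along the tool's x, y, z in mm, a list of three; "yaw": the turn about the tool's z in rad; "gripper": the opening, from -1 (shut) to 1 (fully open). A call has 1 to 8 rows; each row is the pose to reach, as a shift and turn from the pose commanded when the call began, along the tool's axes at that moment; what a row does not reach only later rows make up. A row lasts 1/12 s, in which the tool goes at most 41.7 mm and 7.16 degrees, less where a joint would pass 70% of its speed; a pose out of reach is approached as far as the arm can. A call with a gripper value outside its range is refused whole. The fingers move at their own pace and stop on an object; the grip force is fixed at half the most. Time passes only in rows, so rows that repeat a pose let the fingers close. It gives the time, the measured TCP pose, the force and the opening at its end, in the units of the state.
- ctrl.read_state(): the state, without advancing time (a new reading comes with each control period).
- cams.get_image(name): name is "scene" or "side" or "wrist"; returns a dict with "frame" (400x640x3 uint8, red, green, blue), "depth" (400x640 float32, mm along the optical axis (not along the pixel's ray), 0 where there is no reading), "intrinsics" (3x3 intrinsics, pixels), "cam_to_world" (4x4, takes a point from camera to world coordinates). Camera axes: x right, y down, z forward; pixel columns grow to the right and rows downward; lengths in mm; the calibration is good to about 2 mm. A picture is of the moment at which its call begins.
- ctrl.finish_job(): hands the job in, once; it reports no verdict.
Trained networks look in the newest picture that a camera, given by its name, has taken for a name from the list of things; names that differ only in an ending like _2 or _b are one class to them, and where a whole thing is asked for, a point or a joint stands for the part that bears it (a point fixed in the world has none). Each returns a list of dicts, best first, with "conf" (0 to 1); they miss things now and then, are a little off and sometimes report something else, mostly with a low value. They report only what shows in the picture. A call takes as long as a camera call.
- cams.regions_of(camera, name): "pixels" (400x640 bool, what is visible of it) and "pixel" ([column, row] in pixels, amid what is visible of it).
The state is a dict: "clock": time; "qpos": joint angles; "qd": joint speeds; "tau": joint torques, N m; "eef_pos": TCP position; "tool_rot": TCP orientation; "force": force on the tool from outside, world axes, zero at the start; "torque": the same for the moment, N m; "width": finger opening in mm.
Only numpy, scipy, OpenCV 4.12 (cv2) and the standard library are available. Lean on these libraries where they do the work, as an engineer would, in place of code of your own. Each camera call takes 0.05 s, during which the arm holds its last target.

## Working session

There is one attempt and no reset: what is moved stays moved. The work goes in short steps, Python scripts to look and compute and a tool call to move; the robot and the scene stay as the last step left them, time stands still between calls to the robot, and variables do not carry over. Pictures are saved under pics/ and viewed, and the job is handed in when it is done.

Besides the shell and the picture viewer there is one more tool, called after ">>>" as a command line: name --pt "numbers of a row" for each row, then --argument value for the rest. step_arm: Moves the arm, as the interface text tells. Its arguments: {"type":"object","properties":{"linear":{"type":"array"},"yaw":{"type":"array"},"gripper":{"type":"array"}},"required":["linear","yaw","gripper"]}

```bash
mkdir -p pics; cat > h.py <<'E'
import numpy as np, cv2
from cell import ctrl, cams
def shot(n,f):
    d=cams.get_image(n); cv2.imwrite('pics/'+f,d['frame'][:,:,::-1]); return d
def cloud(d):
    K=np.array(d['intrinsics']);T=np.array(d['cam_to_world']);z=d['depth']
    v,u=np.mgrid[0:400,0:640]
    P=np.stack([(u-K[0,2])/K[0,0]*z,(v-K[1,2])/K[1,1]*z,z,np.ones_like(z)],-1)@T.T
    return P[...,:3]
def proj(d,p):
    K=np.array(d['intrinsics']);T=np.linalg.inv(np.array(d['cam_to_world']))
    q=T@np.append(p,1);q=K@q[:3];return q[:2]/q[2]
E
python3 - <<'E'
from h import *
s=ctrl.read_state();print(s)
for c in ['scene','side','wrist']:
    d=shot(c,c+'0.png');print(c,np.round(d['cam_to_world'],3).tolist(),np.round(d['intrinsics'],1).tolist())
    P=cloud(d)
    for n in ['jig','square','stud','plate_mid','square_grip','mask_tape','glue_bottle','sanding_block']:
        for r in cams.regions_of(c,n)[:2]:
            m=r['pixels']&(d['depth']>0)
            print(n,round(r['conf'],2),r['pixel'],m.sum(),np.round(np.median(P[m],0)) if m.any() else None)
E
```

```text
{'clock': 0.0, 'qpos': array([ 1.19220913,  0.62935755,  0.03843418,  1.51838996, -0.02701452,
        0.99628518, -0.02003735]), 'qd': array([-0.00091546, -0.00053599,  0.00101208, -0.00082369,  0.00169897,
        0.00173022, -0.00133126]), 'tau': array([ 1.48333261e-04, -5.63395429e+01,  1.22603841e+00, -1.93441343e+01,
        1.08319178e-02,  1.05593348e-02,  1.07066944e-05]), 'eef_pos': array([ 199.84968708, -617.83718036,  225.17452423]), 'tool_rot': array([ 3.14158292e+00,  1.92237101e-03, -1.25804860e+00]), 'force': array([ 0.27885205, -0.67279621, -0.20121018]), 'torque': array([ 0.04535602, -0.01352307,  0.0178286 ]), 'width': 85.11477798395099}
scene [[-0.602, -0.589, 0.539, -28.492], [-0.799, 0.445, -0.406, 552.325], [-0.001, -0.675, -0.738, 915.581], [0.0, 0.0, 0.0, 1.0]] [[408.3, 0.0, 320.9], [0.0, 408.3, 192.5], [0.0, 0.0, 1.0]]
jig 0.69 [291.4, 234.2] 4365 [565. 208.   9.]
square 0.65 [289.8, 233.5] 4377 [566. 209.   9.]
square 0.62 [406.6, 177.1] 690 [ 511. -181.   13.]
stud 0.79 [272.0, 240.2] 304 [570. 263.  19.]
square_grip 0.84 [406.6, 178.6] 637 [ 511. -181.   
[... 463 characters left out ...]
.9, 168.9] 253 [ 675. -231.   10.]
square 0.67 [334.9, 178.6] 487 [ 519. -172.   11.]
stud 0.83 [322.0, 234.6] 371 [569. 265.  16.]
plate_mid 0.83 [319.1, 230.7] 3136 [576. 225.   7.]
square_grip 0.88 [334.5, 176.2] 494 [ 518. -171.   11.]
mask_tape 0.63 [283.8, 170.1] 212 [ 678. -230.   11.]
glue_bottle 0.8 [380.0, 274.2] 544 [462. 455.  26.]
glue_bottle 0.54 [317.4, 236.2] 394 [578. 266.  16.]
sanding_block 0.76 [247.6, 195.8] 200 [764.  20.  12.]
sanding_block 0.6 [283.8, 168.0] 216 [ 677. -230.   11.]
wrist [[0.308, -0.909, -0.279, 272.754], [-0.951, -0.295, -0.09, -594.429], [-0.0, 0.294, -0.956, 373.278], [0.0, 0.0, 0.0, 1.0]] [[300.2, 0.0, 316.9], [0.0, 300.2, 202.2], [0.0, 0.0, 1.0]]
```

View pics/scene0.png

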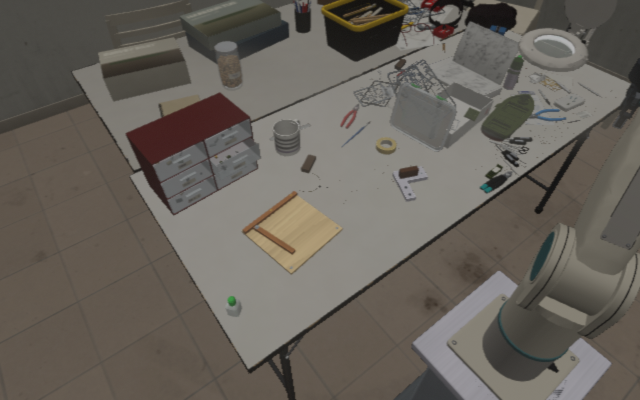

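View pics/side0.png

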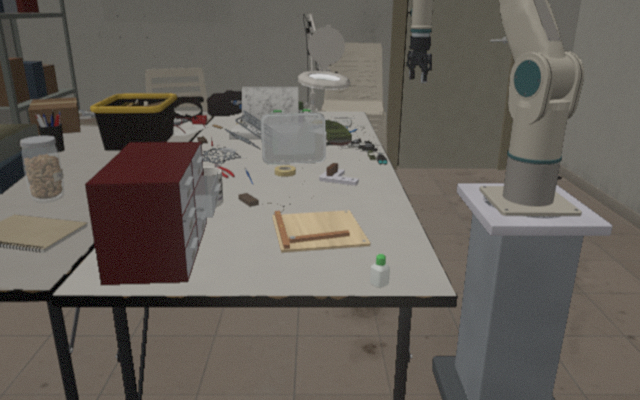

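The scene shows the jig at about (291,232) with the plate along its upper-left edge and the stud leaning from (257,227) to (294,251). The square is at (406,180), tape (386,145), block (309,163) and bottle (233,305). Next I'll make rectified top views to get poses.

```bash
cat >> h.py <<'E'
def ortho(d,x0,x1,y0,y1,z,s):
    # image: right = -y world, up = +x world ; s px per mm
    w=int((y1-y0)*s);h=int((x1-x0)*s)
    v,u=np.mgrid[0:h,0:w].astype(float)
    X=x1-v/s;Y=y1-u/s
    K=np.array(d['intrinsics']);T=np.linalg.inv(np.array(d['cam_to_world']))
    Q=np.stack([X,Y,np.full_like(X,z),np.ones_like(X)],-1)@T.T
    q=Q[...,:3]@K.T
    return cv2.remap(d['frame'][:,:,::-1].copy(),(q[...,0]/q[...,2]).astype(np.float32),(q[...,1]/q[...,2]).astype(np.float32),cv2.INTER_LINEAR)
E
python3 - <<'E'
from h import *
d=cams.get_image('scene')
a=ortho(d,430,710,90,340,15,1.5);b=ortho(d,420,620,-280,-80,14,2)
h=max(a.shape[0],b.shape[0])
a=cv2.copyMakeBorder(a,0,h-a.shape[0],0,0,0);b=cv2.copyMakeBorder(b,0,h-b.shape[0],0,0,0)
cv2.imwrite('pics/o0.png',np.hstack([a,b]));print(a.shape,b.shape)
P=cloud(d)
m=(P[...,0]>420)&(P[...,0]<720)&(P[...,1]>60)&(P[...,1]<350)&(P[...,2]>4)&(P[...,2]<30)
print(cv2.minAreaRect(P[m][:,:2].astype(np.float32)))
E
```

```text
(420, 375, 3) (420, 400, 3)
((571.468017578125, 198.69522094726562), (240.0103759765625, 207.91136169433594), 9.722674369812012)
```

View pics/o0.png

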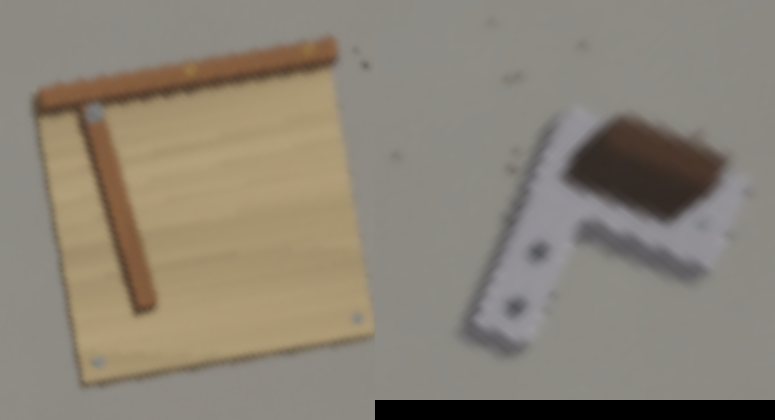

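Reading the rectified view, the jig yaw is about +0.166, the stud leans about 0.11 rad, and the square's yaw is about -0.44 with its grip near (524,-203). I'll move above the square, turning to its yaw.

>>> step_arm --pt "-20 -30 0" --pt "-45 -65 0" --pt "-68 -100 0" --pt "-91 -134 0" --pt "-114 -168 0" --pt "-137 -202 0" --pt "-160 -236 0" --pt "-183 -270 0" --yaw '[-0.05,-0.1,-0.15,-0.2,-0.25,-0.3,-0.35,-0.4]' --gripper '[1,1,1,1,1,1,1,1]'

```text
clock: 2.07
eef_pos: [401.6, -359.7, 226.4]
tool_rot: [-3.142, -0.001, -0.856]
force: [1.5, -0.8, -0.7]
width: 85.5
```

```bash
python3 - <<'E'
from h import *
s=ctrl.read_state();print(s['clock'],s['eef_pos'],s['tool_rot'],s['qpos'])
R=s['tool_rot'][2];d=np.array([524-s['eef_pos'][0],-203-s['eef_pos'][1]])
print(d@[np.cos(R),np.sin(R)],d@[np.sin(R),-np.cos(R)],R+.444)
E
```

```text
2.0667 [ 401.60391715 -359.68162055  226.43212531] [-3.14153398e+00 -6.86937547e-04 -8.55787384e-01] [ 0.73728466  0.46906895 -0.08589209  1.82660429  0.05186189  0.84738883
 -0.2294763 ]
-38.06248388357979 -195.14399462018423 -0.41178738383727936
```

>>> step_arm --pt "-7 -36 0" --pt "-14 -72 0" --pt "-21 -108 0" --pt "-28 -144 0" --pt "-34 -175 0" --pt "-38 -195 0" --pt "-38 -195 0" --pt "-38 -195 0" --yaw '[-0.07,-0.14,-0.21,-0.28,-0.35,-0.41,-0.41,-0.41]' --gripper '[1,1,1,1,1,1,1,1]'

```text
clock: 2.73
eef_pos: [523.6, -204.5, 226.0]
tool_rot: [3.141, 0.0, -0.446]
force: [-0.1, -0.9, -0.3]
width: 85.6
```

```bash
python3 - <<'E'
from h import *
s=ctrl.read_state();print(s['clock'],s['eef_pos'],s['tool_rot'])
d=shot('wrist','w1.png')
P=cloud(d)
for n in ['square_grip','square']:
    for r in cams.regions_of('wrist',n)[:2]:
        m=r['pixels']&(d['depth']>0); print(n,r['conf'],r['pixel'],m.sum(),np.median(P[m],0) if m.any() else None)
# rib top by depth
ok=(d['depth']>0)&(abs(P[...,0]-524)<120)&(abs(P[...,1]+203)<120)
m=ok&(P[...,2]>38)&(P[...,2]<50); print('rib',m.sum(),P[m].mean(0),cv2.minAreaRect(P[m][:,:2].astype(np.float32)))
m=ok&(P[...,2]>8)&(P[...,2]<20); print('sq',m.sum(),cv2.minAreaRect(P[m][:,:2].astype(np.float32)))
o=ortho(d,424,624,-303,-103,14,3);cv2.imwrite('pics/o1.png',o)
E
```

```text
2.7333 [ 523.60247948 -204.46481201  226.01029225] [ 3.14132696e+00  2.30815973e-04 -4.45997277e-01]
square_grip 0.7 [314.7, 165.1] 4609 [ 521.89183698 -187.42347273   13.68788054]
square 0.94 [316.6, 163.3] 4690 [ 521.92195943 -187.81085146   13.6682181 ]
rib 901 [ 529.96373544 -201.21167892   42.79643637] ((529.3529663085938, -202.56361389160156), (59.9196662902832, 19.957725524902344), 67.3704605102539)
sq 3800 ((541.8432006835938, -218.80218505859375), (100.31620788574219, 215.95643615722656), 67.37651062011719)
```

View pics/w1.png

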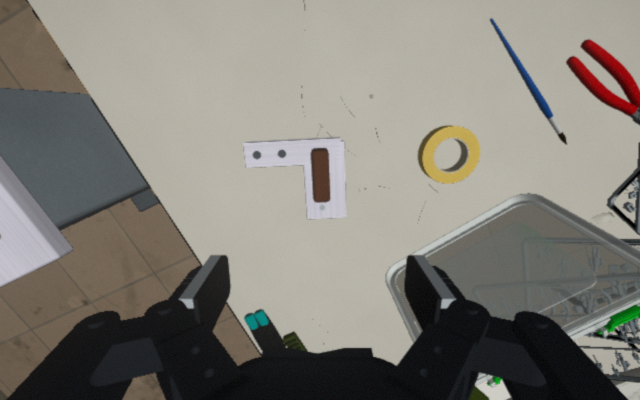

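View pics/o1.png

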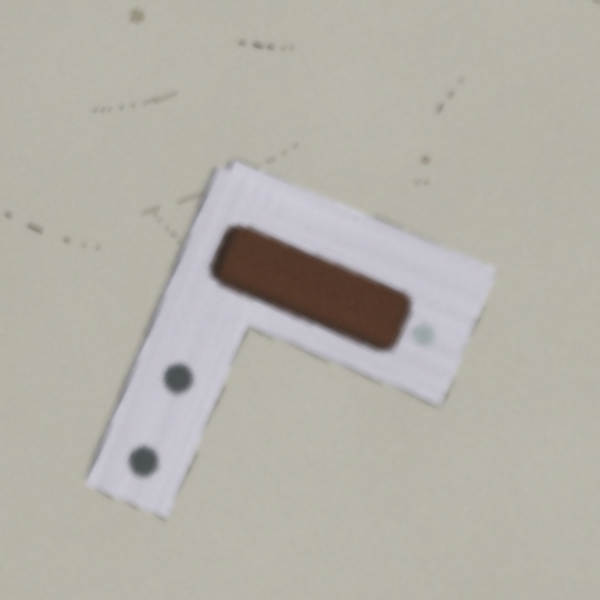

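The wrist view shows the square at (295,180), its rib at (320,175) and the tape at (450,155). The depth fit puts the rib at (529,-202.5) with yaw -0.395, and the outline agrees to about 2 mm. Now descending to TCP z≈41.

>>> step_arm --pt "3.5 -4 20" --pt "3.5 -4 50" --pt "3.5 -4 80" --pt "3.5 -4 110" --pt "3.5 -4 140" --pt "3.5 -4 165" --pt "3.5 -4 180" --pt "3.5 -4 185" --yaw '[-0.05,-0.05,-0.05,-0.05,-0.05,-0.05,-0.05,-0.05]' --gripper '[1,1,1,1,1,1,1,1]'

```text
clock: 3.55
eef_pos: [525.5, -204.2, 38.5]
tool_rot: [3.14, 0.005, -0.401]
force: [-0.4, -0.2, 0.1]
width: 85.7
```

```bash
python3 - <<'E'
from h import *
s=ctrl.read_state();print(s['clock'],s['eef_pos'],s['tool_rot'],s['force'])
d=shot('wrist','w2.png')
E
```

```text
3.55 [ 525.45215644 -204.16804558   38.52619957] [ 3.14007054  0.00482053 -0.40070032] [-0.35223652 -0.2471256   0.05008263]
```

View pics/w2.png

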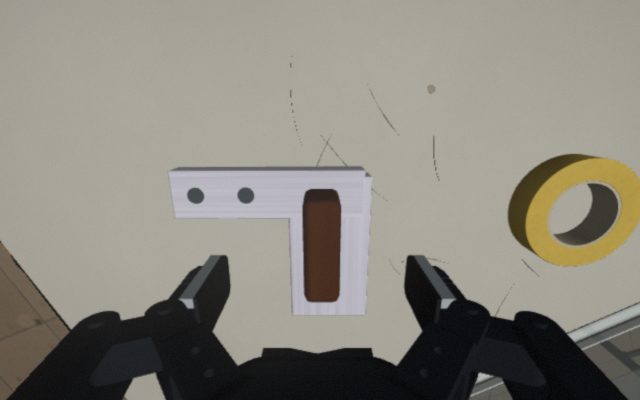

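```bash
python3 - <<'E'
from h import *
d=cams.get_image('wrist');s=ctrl.read_state();print(s['clock'],s['eef_pos'],s['tool_rot'],s['force'])
P=cloud(d);p=s['eef_pos'];
print(proj(d,p),proj(d,p+[0,0,-6]),proj(d,np.array([p[0],p[1],44])))
ok=(d['depth']>0)&(abs(P[...,0]-524)<120)&(abs(P[...,1]+203)<120)
v,u=np.mgrid[0:400,0:640]
m=ok&(P[...,2]>38)&(P[...,2]<50)&(u>290)&(u<350)&(v<305); print('rib',m.sum(),P[m].mean(0),cv2.minAreaRect(P[m][:,:2].astype(np.float32)))
for (a,b) in [(200,290),(220,275),(420,280),(440,295),(322,245)]: print(P[b,a])
E
```

```text
3.65 [ 527.03922944 -204.02398524   40.41282613] [ 3.14072416e+00  1.84941271e-03 -3.99993532e-01] [-0.25792183  0.65422481  0.43397245]
[316.8535081  257.64205471] [316.89491811 252.57044267] [316.82731714 260.84974159]
rib 3760 [ 530.73397791 -199.80347559   42.80065262] ((529.6831665039062, -202.31503295898438), (59.99979019165039, 20.066404342651367), 67.3496322631836)
[ 491.82668289 -176.10620034   89.09307776]
[ 490.26126224 -181.52308242   69.08354002]
[ 569.92266176 -212.73849416   76.49661018]
[ 573.03189701 -210.69236372   91.55912801]
[ 532.98582231 -196.8569599    43.51119947]
```

>>> step_arm --pt "1.5 -2.5 0" --pt "1.5 -2.5 0" --pt "1.5 -2.5 0" --pt "1.5 -2.5 0" --pt "1.5 -2.5 0" --pt "1.5 -2.5 0" --pt "1.5 -2.5 0" --pt "1.5 -2.5 0" --yaw '[0,0,0,0,0,0,0,0]' --gripper '[1,0,-0.5,-0.8,-1,-1,-1,-1]'

```text
clock: 4.32
eef_pos: [530.6, -201.2, 41.2]
tool_rot: [3.142, -0.0, -0.398]
force: [-0.2, -1.3, -1.0]
width: 0.6
```

>>> step_arm --pt "0 0 0" --pt "0 0 0" --pt "0 0 0" --pt "0 0 -15" --pt "0 0 -30" --pt "0 0 -30" --pt "0 0 -30" --pt "0 0 -30" --yaw '[0,0,0,0,0,0,0,0]' --gripper '[-1,-1,-1,-1,-1,-1,-1,-1]'

```text
clock: 4.98
eef_pos: [530.2, -201.1, 70.7]
tool_rot: [3.142, 0.001, -0.398]
force: [-0.4, -0.4, -0.9]
width: 0.2
```

```bash
python3 - <<'E'
from h import *
d=shot('wrist','w3.png');s=ctrl.read_state();print(s['clock'],s['eef_pos'],s['tool_rot'],s['force'],s['width'])
E
```

```text
5.0333 [ 530.02267448 -201.04143069   70.439549  ] [ 3.14146448e+00  1.13414750e-03 -3.97976982e-01] [0.55509652 0.62592296 0.23903019] -0.34830638634264954
```

View pics/w3.png

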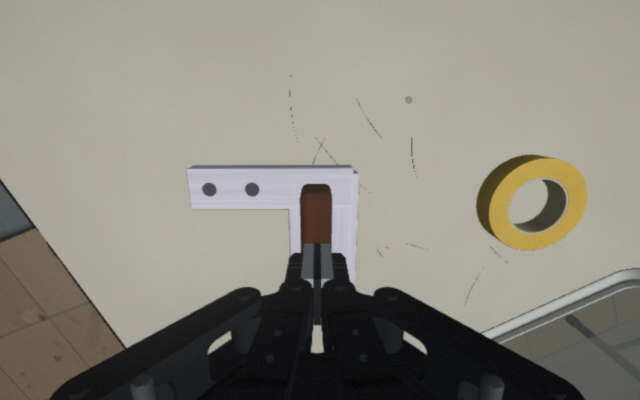

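```bash
python3 - <<'E'
from h import *
d=cams.get_image('wrist');s=ctrl.read_state();print(s['clock'],s['eef_pos'],s['width'])
P=cloud(d);p=s['eef_pos']
for z in (-25,-6,0,20): print(z,proj(d,p+[0,0,z]))
for r in range(180,300,8): print(r,np.round(P[r,[300,308,316,324,332]],0).tolist())
big=cv2.resize(d['frame'][150:330,220:420,::-1],None,fx=3.3,fy=3.3);cv2.imwrite('pics/w3b.png',big)
shot('side','s3.png')
sd=cams.get_image('side')
cv2.imwrite('pics/s3b.png',cv2.resize(sd['frame'][60:220,240:440,::-1],None,fx=4,fy=3.7))
E
```

```text
5.0833 [ 529.94249193 -201.0203307    70.29944578] -0.04897837842825193
-25 [315.29946325 238.22533618]
-6 [315.09580013 252.0149927 ]
0 [315.02206874 257.00720979]
20 [314.7339079  276.51805188]
180 [[532.0, -169.0, 14.0], [537.0, -171.0, 15.0], [542.0, -174.0, 13.0], [547.0, -176.0, 13.0], [552.0, -178.0, 12.0]]
188 [[529.0, -175.0, 13.0], [537.0, -173.0, 30.0], [541.0, -175.0, 29.0], [546.0, -177.0, 30.0], [550.0, -184.0, 12.0]]
196 [[531.0, -175.0, 36.0], [536.0, -175.0, 42.0], [541.0, -177.0, 42.0], [545.0, -179.0, 42.0], [548.0, -189.0, 13.0]]
204 [[529.0, -178.0, 41.0], [534.0, -180.0, 42.0], [539.0, -181.0, 43.0], [543.0, -183.0, 43.0], [545.0, -194.0, 12.0]]
212 [[527.0, -183.0, 39.0], [532.0, -184.0, 44.0], [537.0, -186.0, 43.0], [541.0, -188.0, 43.0], [543.0, -200.0, 13.0]]
220 [[525.0, -188.0, 39.0], [530.0, -189.0, 44.0], [535.0, -190.0, 44.0], [539.0, -193.0, 44.0], [541.0, -206.0, 13.0]]
228 [[517.0, -202.0, 14.0], [528.0, -194.0, 43.0], [533.0, -196.0, 43.0], [537.0, -197.0, 43.0], [539.0, -211.0, 13.0]]
236 [[514.0, -208.0, 13.0], [526.0, -199.0, 44.0], [531.0, -201.
[... 214 characters left out ...]
88.0, 90.0], [535.0, -190.0, 90.0], [539.0, -191.0, 89.0], [531.0, -229.0, 13.0]]
260 [[527.0, -191.0, 90.0], [532.0, -189.0, 97.0], [535.0, -191.0, 96.0], [539.0, -191.0, 97.0], [541.0, -197.0, 89.0]]
268 [[527.0, -191.0, 96.0], [532.0, -189.0, 103.0], [535.0, -190.0, 104.0], [561.0, -131.0, 218.0], [542.0, -192.0, 104.0]]
276 [[527.0, -191.0, 103.0], [533.0, -188.0, 111.0], [536.0, -189.0, 111.0], [538.0, -191.0, 110.0], [541.0, -192.0, 111.0]]
284 [[531.0, -185.0, 120.0], [533.0, -188.0, 118.0], [535.0, -192.0, 113.0], [539.0, -190.0, 119.0], [542.0, -190.0, 120.0]]
292 [[530.0, -187.0, 122.0], [533.0, -188.0, 123.0], [533.0, -195.0, 113.0], [538.0, -191.0, 122.0], [541.0, -191.0, 123.0]]
```

View pics/w3b.png

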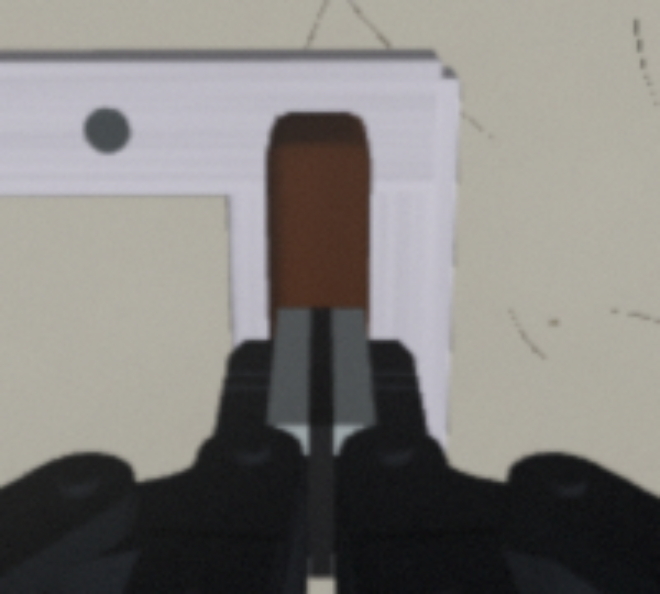

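View pics/s3b.png

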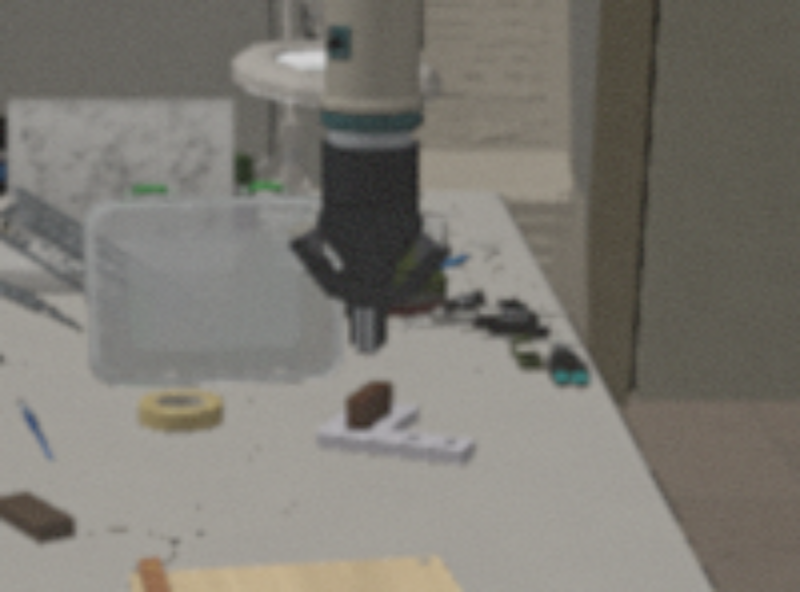

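```bash
python3 - <<'E'
from h import *
sd=cams.get_image('side');P=cloud(sd)
for r in range(140,160,2): print(r,np.round(P[r,[328,330,332,334]]).tolist())
for z in (45,60,70,80,90): print(z,proj(sd,[531,-200,z]))
sc=cams.get_image('scene');cv2.imwrite('pics/sc3.png',cv2.resize(sc['frame'][100:240,330:480,::-1],None,fx=4,fy=4))
for z in (45,60,70,80,90): print(z,(proj(sc,[531,-200,z])-[330,100])*4)
E
```

```text
140 [[542.0, -191.0, 123.0], [536.0, -193.0, 122.0], [530.0, -191.0, 123.0], [524.0, -186.0, 124.0]]
142 [[542.0, -188.0, 118.0], [536.0, -195.0, 116.0], [530.0, -179.0, 120.0], [524.0, -185.0, 119.0]]
144 [[542.0, -202.0, 108.0], [536.0, -187.0, 112.0], [530.0, -189.0, 111.0], [524.0, -189.0, 111.0]]
146 [[541.0, -205.0, 101.0], [536.0, -189.0, 105.0], [530.0, -196.0, 103.0], [524.0, -186.0, 106.0]]
148 [[541.0, -200.0, 96.0], [536.0, -187.0, 99.0], [530.0, -190.0, 99.0], [524.0, -185.0, 100.0]]
150 [[542.0, -193.0, 92.0], [536.0, -189.0, 93.0], [529.0, -192.0, 92.0], [524.0, -189.0, 93.0]]
152 [[541.0, -197.0, 84.0], [535.0, -194.0, 85.0], [529.0, -190.0, 86.0], [523.0, -188.0, 87.0]]
154 [[532.0, -489.0, -4.0], [535.0, -190.0, 80.0], [529.0, -192.0, 79.0], [523.0, -202.0, 76.0]]
156 [[533.0, -468.0, -5.0], [526.0, -464.0, -4.0], [519.0, -459.0, -2.0], [511.0, -460.0, -3.0]]
158 [[534.0, -431.0, -2.0], [526.0, -436.0, -3.0], [519.0, -438.0, -4.0], [512.0, -434.0, -3.0]]
45 [331.17297861 164.04387673]
60 [331.24795037 159.3523487 ]
70 [331.29820097 156.20780339]
80 [331.34866875 153.04966809]
90 [331.3993551  149.87785452]
45 [309.62082916 269.66459086]
60 [312.69890396 255.41827735]
70 [314.78171718 245.77835238]
80 [316.88966073 236.02211622]
90 [319.02319219 226.14745104]
```

View pics/sc3.png

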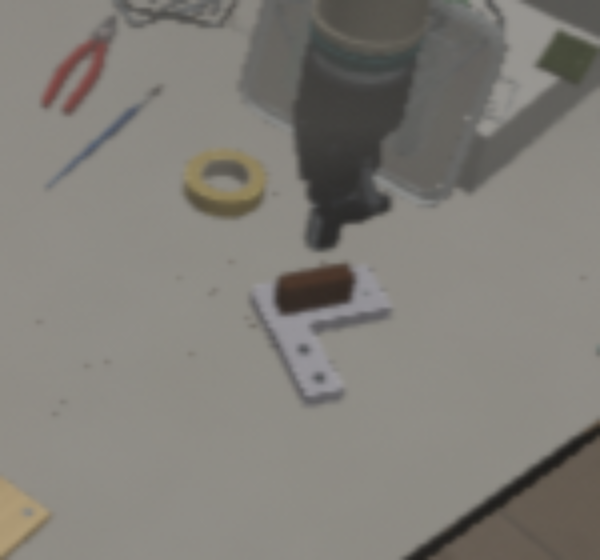

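The fingers shut above the rib without touching anything. All three cameras put the shut fingertips about 6–8 mm above the reported TCP, where the text says 25 mm below it, so the real reach is about 32 mm shorter than stated. I'll go by the cameras: reopen and descend to reported z≈10, which should put the tips at about 17.

>>> step_arm --pt "0 0 0" --pt "0 0 0" --pt "0 0 0" --pt "0 0 0" --pt "0 0 0" --pt "-0.5 1 0" --pt "-0.5 1 15" --pt "-0.5 1 30" --yaw '[0,0,0,0,0,0,0,0]' --gripper '[1,1,1,1,1,1,1,1]'

```text
clock: 5.95
eef_pos: [530.5, -202.4, 41.6]
tool_rot: [-3.141, -0.003, -0.398]
force: [-0.3, 0.5, -1.0]
width: 85.8
```

>>> step_arm --pt "0 0 10" --pt "0 0 20" --pt "0 0 27" --pt "0 0 30" --pt "0 0 30" --pt "0 0 30" --yaw '[0,0,0,0,0,0]' --gripper '[1,1,1,1,1,1]'

```text
clock: 6.45
eef_pos: [529.9, -201.9, 11.2]
tool_rot: [-3.142, -0.0, -0.398]
force: [-0.3, 0.1, 0.1]
width: 85.4
```

```bash
python3 - <<'E'
from h import *
d=shot('wrist','w4.png');s=ctrl.read_state();print(s['clock'],s['eef_pos'],s['tool_rot'],s['force'],s['width'])
E
```

```text
6.5 [ 530.16033444 -202.01284267   11.53937174] [-3.14148134e+00 -8.95570478e-04 -3.97998713e-01] [0.55126241 1.13249878 0.30781213] 85.21219074484755
```

View pics/w4.png

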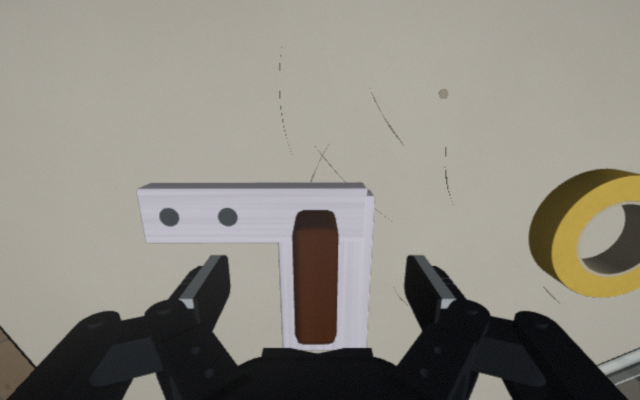

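The rib sits between the pads at (316,275). Closing.

>>> step_arm --pt "0 0 0" --pt "0 0 0" --pt "0 0 0" --pt "0 0 0" --pt "0 0 0" --pt "0 0 0" --pt "0 0 0" --pt "0 0 0" --yaw '[0,0,0,0,0,0,0,0]' --gripper '[0,-0.5,-1,-1,-1,-1,-1,-1]'

```text
clock: 7.17
eef_pos: [530.0, -202.0, 11.4]
tool_rot: [-3.142, -0.001, -0.398]
force: [0.4, 0.0, 3.6]
width: 19.2
```

```bash
python3 - <<'E'
from h import *
d=shot('wrist','w5.png');s=ctrl.read_state();print(s['clock'],s['eef_pos'],s['tool_rot'],s['force'],s['width'])
P=cloud(d)
for r in range(220,270,4): print(r,np.round(P[r,[285,295,300,335,340,345]]).tolist())
E
```

```text
7.2167 [ 530.02558026 -202.0106714    11.39903937] [-3.14152721e+00 -6.78062412e-04 -3.97997669e-01] [ 0.53647496 -0.45485222  4.27683163] 19.27652586170398
220 [[524.0, -176.0, 13.0], [529.0, -177.0, 13.0], [535.0, -173.0, 30.0], [549.0, -180.0, 30.0], [550.0, -187.0, 13.0], [553.0, -188.0, 12.0]]
224 [[524.0, -177.0, 14.0], [528.0, -179.0, 14.0], [535.0, -173.0, 37.0], [549.0, -179.0, 36.0], [550.0, -188.0, 14.0], [552.0, -190.0, 13.0]]
228 [[523.0, -179.0, 15.0], [532.0, -174.0, 35.0], [535.0, -173.0, 41.0], [549.0, -179.0, 40.0], [549.0, -191.0, 13.0], [551.0, -191.0, 14.0]]
232 [[521.0, -182.0, 13.0], [532.0, -175.0, 38.0], [535.0, -174.0, 43.0], [549.0, -180.0, 42.0], [548.0, -192.0, 14.0], [550.0, -194.0, 13.0]]
236 [[521.0, -183.0, 14.0], [532.0, -175.0, 41.0], [534.0, -176.0, 43.0], [548.0, -182.0, 42.0], [547.0, -195.0, 14.0], [550.0, -195.0, 14.0]]
240 [[520.0, -186.0, 14.0], [531.0, -177.0, 41.0], [534.0, -177.0, 43.0], [547.0, -183.0, 43.0], [546.0, -197.0, 14.0], [549.0, -198.0, 14.0]]
244 [[521.0, -185.0, 22.0], [531.0, -179.0, 41.0], [533.0, -178.0, 44.0], [547.0, -18
[... 215 characters left out ...]
185.0, 30.0], [529.0, -182.0, 41.0], [532.0, -182.0, 43.0], [545.0, -188.0, 43.0], [546.0, -196.0, 29.0], [548.0, -196.0, 30.0]]
256 [[522.0, -185.0, 34.0], [528.0, -184.0, 42.0], [531.0, -184.0, 43.0], [544.0, -190.0, 42.0], [545.0, -195.0, 34.0], [548.0, -196.0, 34.0]]
260 [[522.0, -186.0, 38.0], [527.0, -186.0, 41.0], [530.0, -186.0, 42.0], [544.0, -192.0, 43.0], [545.0, -195.0, 38.0], [547.0, -196.0, 38.0]]
264 [[523.0, -186.0, 41.0], [527.0, -188.0, 41.0], [529.0, -188.0, 43.0], [543.0, -193.0, 44.0], [545.0, -195.0, 42.0], [547.0, -196.0, 42.0]]
268 [[523.0, -186.0, 44.0], [526.0, -189.0, 41.0], [528.0, -189.0, 43.0], [542.0, -195.0, 43.0], [545.0, -195.0, 45.0], [547.0, -195.0, 45.0]]
```

View pics/w5.png

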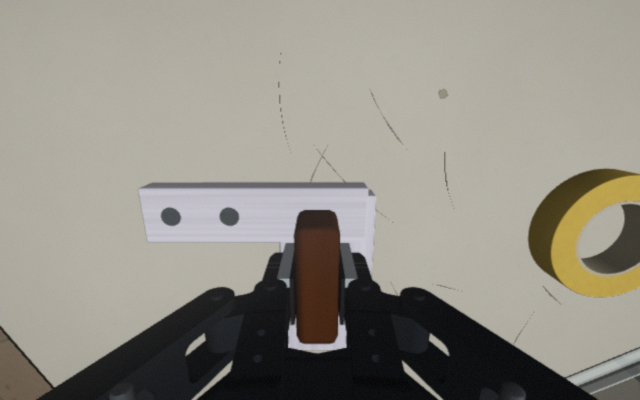

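The rib is held: width 19.3, tips at about z 20. I'll lift, then carry to a hover above the jig.

>>> step_arm --pt "0 0 -10" --pt "0 0 -25" --pt "0 0 -42" --pt "-2 -10 -58" --pt "-6 -28 -68" --pt "-12 -54 -70" --pt "-18 -84 -70" --pt "-25 -116 -70" --yaw '[0,0,0,-0.02,-0.05,-0.09,-0.14,-0.19]' --gripper '[-1,-1,-1,-1,-1,-1,-1,-1]'

```text
clock: 7.88
eef_pos: [551.4, -85.3, 81.8]
tool_rot: [3.141, -0.0, -0.208]
force: [1.5, 0.4, -1.7]
width: 18.8
```

```bash
python3 - <<'E'
from h import *
s=ctrl.read_state();print(s['clock'],s['eef_pos'],s['tool_rot'],s['force'],s['width'])
R=s['tool_rot'][2];d=np.array([604-s['eef_pos'][0],194-s['eef_pos'][1]])
print(d@[np.cos(R),np.sin(R)],d@[np.sin(R),-np.cos(R)],R-.166)
E
```

```text
7.8833 [551.39645739 -85.33436434  81.78764001] [ 3.14084845e+00 -2.50362067e-04 -2.07946174e-01] [ 1.4747721   0.36599483 -1.68653723] 18.751474940319145
-6.198486665482398 -284.1767030571014 -0.3739461738876263
```

>>> step_arm --pt "-1 -35 0" --pt "-2 -75 0" --pt "-3 -115 0" --pt "-4 -155 0" --pt "-5 -195 0" --pt "-6 -232 0" --pt "-6 -262 0" --pt "-6 -280 0" --yaw '[-0.06,-0.12,-0.18,-0.24,-0.29,-0.34,-0.37,-0.37]' --gripper '[-1,-1,-1,-1,-1,-1,-1,-1]'

```text
clock: 8.55
eef_pos: [603.0, 195.6, 81.5]
tool_rot: [-3.138, -0.001, 0.168]
force: [-0.3, 0.4, -1.9]
width: 18.7
```

>>> step_arm --pt "0 0 0" --pt "0 0 0" --yaw '[0,0]' --gripper '[-1,-1]'

```text
clock: 8.72
eef_pos: [602.8, 191.3, 81.0]
tool_rot: [-3.141, 0.001, 0.165]
force: [0.5, -0.3, -1.0]
width: 19.3
```

```bash
python3 - <<'E'
from h import *
d=shot('wrist','w6.png');s=ctrl.read_state();print(s['clock'],s['eef_pos'],s['tool_rot'],s['force'],s['width'])
sc=cams.get_image('scene')
np.savez('w6.npz',**{k:np.array(v) for k,v in d.items()})
cv2.imwrite('pics/o6.png',ortho(d,500,700,140,370,20,2.5))
cv2.imwrite('pics/o6s.png',ortho(sc,440,720,80,340,20,2))
cv2.imwrite('pics/o6b.png',ortho(sc,440,720,80,340,9,2))
E
```

```text
8.7667 [602.87821306 189.06722394  80.88832391] [3.14021550e+00 1.54808619e-03 1.62314950e-01] [ 0.17190271 -1.4871864  -2.82030374] 19.064825284236917
```

View pics/w6.png

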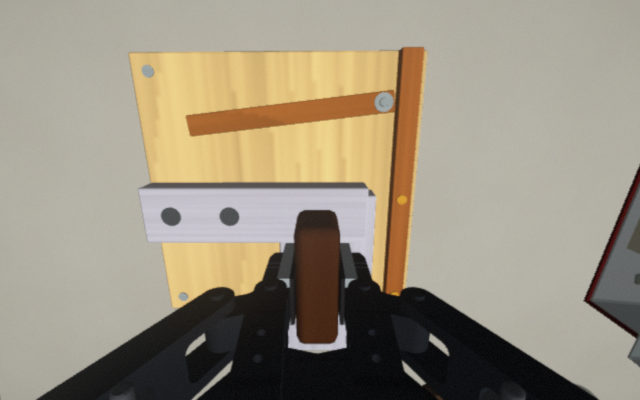

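View pics/o6.png

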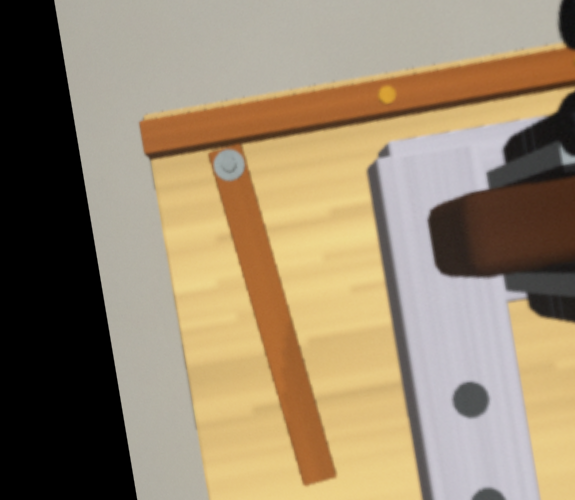

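View pics/o6s.png

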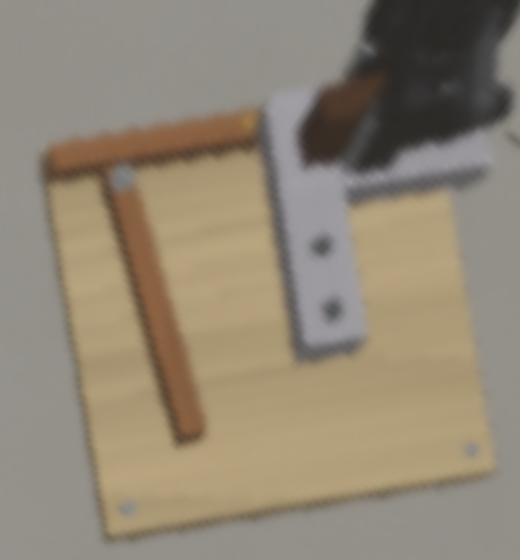

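The wrist view shows the stud from its pin at (384,102) to its free end (188,125), the plate at (405,180) and the square hanging level with clear board under it. The fit puts the jig centre at about (576.1,200.7), yaw 0.167, stud 0.106, and the grip's home at about (622,228.7). Next I lower in place.

>>> step_arm --pt "0 0 8" --pt "0 0 20" --pt "0 0 32" --pt "0 0 43" --pt "0 0 51" --pt "0 0 56" --pt "0 0 57" --pt "0 0 57" --yaw '[0,0,0,0,0,0,0,0]' --gripper '[-1,-1,-1,-1,-1,-1,-1,-1]'

```text
clock: 9.48
eef_pos: [603.4, 189.9, 23.6]
tool_rot: [3.142, 0.001, 0.162]
force: [0.8, 1.0, -1.8]
width: 18.9
```

```bash
cat >> h.py <<'E'
def jc(p,c=(576.1,200.7),a=.167):
    d=np.array(p[:2])-c;return np.array([d@[np.cos(a),np.sin(a)],d@[-np.sin(a),np.cos(a)]])
def st():
    s=ctrl.read_state();a=.167;f=s['force']
    print('t %.2f'%s['clock'],'eef',np.round(s['eef_pos'],1),'rot',np.round(s['tool_rot'],4),'jig',np.round(jc(s['eef_pos']),1),'F',np.round(f,1),'Fjig',np.round([f[0]*np.cos(a)+f[1]*np.sin(a),-f[0]*np.sin(a)+f[1]*np.cos(a)],1),'tq',np.round(s['torque'],2),'w %.1f'%s['width']);return s
E
python3 - <<'E'
from h import *
d=shot('wrist','w7.png');st()
E
```

```text
t 9.53 eef [603.7 190.1  24.1] rot [-3.1414e+00 -2.0000e-04  1.6220e-01] jig [ 25.5 -15. ] F [ 0.4  0.3 -1.9] Fjig [0.4 0.3] tq [-0.02 -0.01 -0.03] w 18.9
```

View pics/w7.png

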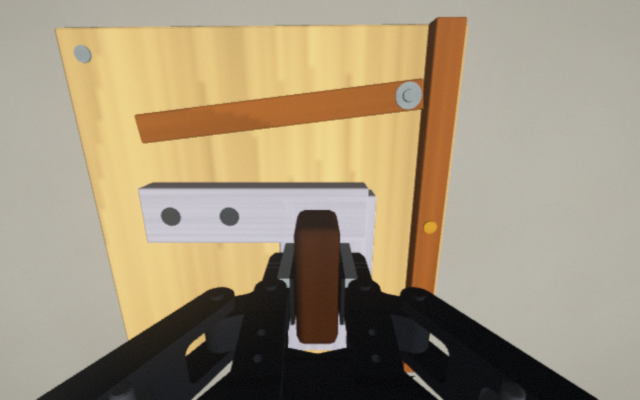

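Hovering a few mm above the board, clear of both strips. Now touching down.

>>> step_arm --pt "0 0 1" --pt "0 0 2" --pt "0 0 3" --pt "0 0 3.5" --pt "0 0 4" --pt "0 0 4" --yaw '[-0.005,-0.005,-0.005,-0.005,-0.005,-0.005]' --gripper '[-1,-1,-1,-1,-1,-1]'

```text
clock: 10.03
eef_pos: [603.7, 189.9, 20.5]
tool_rot: [3.142, -0.0, 0.167]
force: [-0.4, -0.2, 0.2]
width: 19.2
```

```bash
python3 - <<'E'
from h import *
st()
E
```

```text
t 10.03 eef [603.7 189.9  20.5] rot [ 3.1415e+00 -3.0000e-04  1.6700e-01] jig [ 25.4 -15.2] F [-0.4 -0.2  0.2] Fjig [-0.4 -0.2] tq [-0.03  0.14 -0.  ] w 19.2
```

>>> step_arm --pt "3 0 0" --pt "7 0 0" --pt "11 0 0" --pt "15 0 0" --pt "18 0 0" --pt "20 0 0" --pt "21.5 0 0" --pt "21.5 0 0" --yaw '[0,0,0,0,0,0,0,0]' --gripper '[-1,-1,-1,-1,-1,-1,-1,-1]'

```text
clock: 10.7
eef_pos: [625.2, 193.8, 20.5]
tool_rot: [-3.141, -0.0, 0.167]
force: [-3.0, -0.9, 5.0]
width: 18.9
```

>>> step_arm --pt "0.7 0 0" --pt "1.4 0 0" --pt "2.1 0 0" --pt "2.8 0 0" --pt "2.8 0 0" --pt "2.8 0 0" --yaw '[0,0,0,0,0,0]' --gripper '[-1,-1,-1,-1,-1,-1]'

```text
clock: 11.2
eef_pos: [626.9, 194.0, 20.5]
tool_rot: [3.141, 0.002, 0.167]
force: [-5.7, -0.7, 7.0]
width: 18.7
```

```bash
python3 - <<'E'
from h import *
st();shot('wrist','w8.png')
E
```

```text
t 11.20 eef [626.9 194.   20.5] rot [3.1415e+00 1.7000e-03 1.6700e-01] jig [ 49. -15.] F [-5.7 -0.7  7. ] Fjig [-5.7  0.3] tq [-0.18  1.07 -0.02] w 18.7
```

View pics/w8.png

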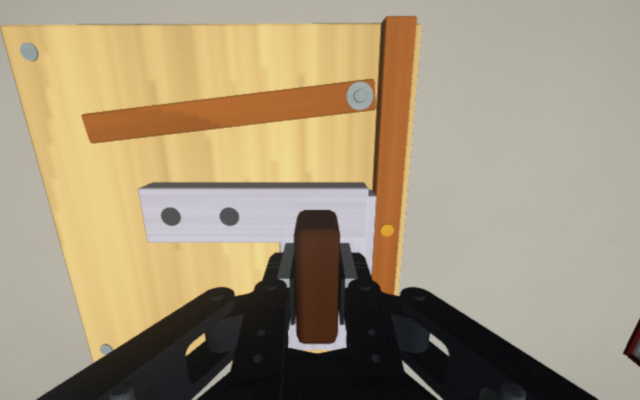

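The short leg is touching the plate (square edge at col 374 against the plate at (380,200), about 5.7 N). Next I slide along the plate toward the stud.

>>> step_arm --pt "0 -2 0" --pt "0 -5 0" --pt "0 -8 0" --pt "0 -11 0" --pt "0 -14 0" --pt "0 -17 0" --pt "0 -20 0" --pt "0 -22 0" --yaw '[0,0,0,0,0,0,0,0]' --gripper '[-1,-1,-1,-1,-1,-1,-1,-1]'

```text
clock: 11.92
eef_pos: [624.2, 209.3, 20.7]
tool_rot: [3.133, 0.003, 0.164]
force: [-4.9, -11.4, 11.8]
width: 19.0
```

```bash
python3 - <<'E'
from h import *
st();shot('wrist','w9.png')
E
```

```text
t 11.92 eef [624.2 209.3  20.7] rot [3.1332 0.0033 0.1638] jig [48.8  0.5] F [ -4.9 -11.4  11.8] Fjig [ -6.7 -10.4] tq [-2.13  0.94  0.02] w 19.0
```

View pics/w9.png

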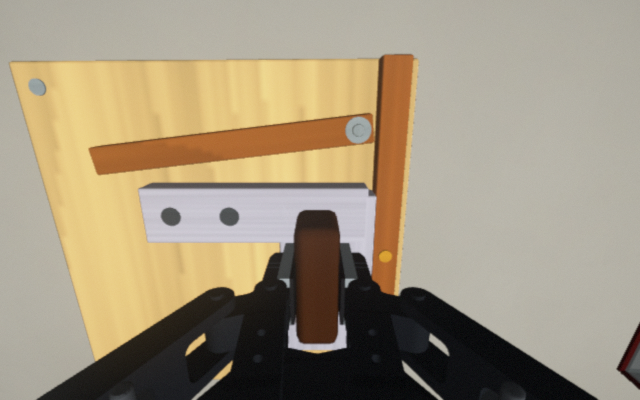

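It's still about 8 mm short of the stud, and the 10 N is drag from pressing on the board and plate. I'll ease the downward and plate pressure a little, then continue.

>>> step_arm --pt "-0.5 0 -0.7" --pt "-0.8 0 -1.2" --pt "-0.8 -1 -1.2" --pt "-0.8 -1 -1.2" --yaw '[0,0,0,0]' --gripper '[-1,-1,-1,-1]'

```text
clock: 12.3
eef_pos: [622.9, 217.2, 20.8]
tool_rot: [-3.141, 0.0, 0.168]
force: [-1.8, 0.0, -1.9]
width: 18.8
```

```bash
python3 - <<'E'
from h import *
st()
E
```

```text
t 12.30 eef [622.9 217.2  20.8] rot [-3.1409e+00  1.0000e-04  1.6750e-01] jig [48.9  8.5] F [-1.8  0.  -1.9] Fjig [-1.7  0.3] tq [-0.19  0.22  0.05] w 18.8
```

>>> step_arm --pt "0.3 -1.5 0.2" --pt "0.3 -3 0.3" --pt "0.3 -4.5 0.3" --pt "0.3 -6 0.3" --pt "0.3 -7.5 0.3" --pt "0.3 -9 0.3" --pt "0.3 -9 0.3" --yaw '[0,0,0,0,0,0,0]' --gripper '[-1,-1,-1,-1,-1,-1,-1]'

```text
clock: 12.88
eef_pos: [621.5, 225.7, 20.9]
tool_rot: [3.142, 0.0, 0.168]
force: [-1.1, -2.7, -2.5]
width: 19.1
```

```bash
python3 - <<'E'
from h import *
st();shot('wrist','w10.png')
E
```

```text
t 12.88 eef [621.5 225.7  20.9] rot [3.1415e+00 3.0000e-04 1.6750e-01] jig [48.9 17.1] F [-1.1 -2.7 -2.5] Fjig [-1.5 -2.5] tq [-0.57  0.31  0.27] w 19.1
```

View pics/w10.png

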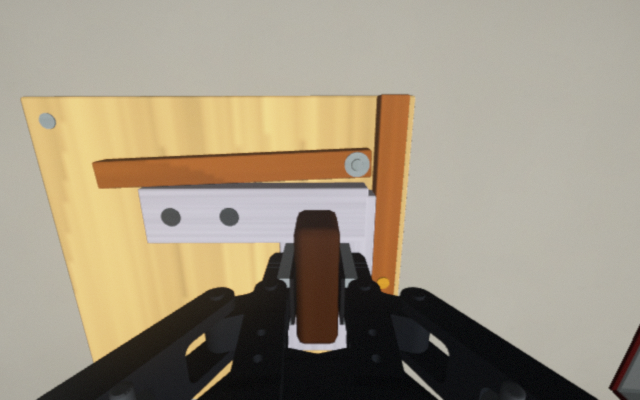

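The stud has been pushed most of the way, with a small wedge gap left near the pin at (350,180) and 2.5 N on it. Continuing until it seats.

>>> step_arm --pt "0.3 -1 0.2" --pt "0.5 -2 0.3" --pt "0.5 -3 0.4" --pt "0.5 -4 0.5" --pt "0.5 -5 0.5" --pt "0.5 -5 0.5" --yaw '[0,0,0,0,0,0]' --gripper '[-1,-1,-1,-1,-1,-1]'

```text
clock: 13.43
eef_pos: [621.0, 228.6, 20.6]
tool_rot: [3.139, 0.002, 0.166]
force: [-3.1, -6.2, 1.6]
width: 19.0
```

```bash
python3 - <<'E'
from h import *
st();d=shot('wrist','w11.png');cv2.imwrite('pics/w11b.png',cv2.resize(d['frame'][100:260,60:440,::-1],None,fx=2.1,fy=3.5,interpolation=cv2.INTER_CUBIC))
E
```

```text
t 13.43 eef [621.  228.6  20.6] rot [3.139e+00 1.700e-03 1.664e-01] jig [48.9 20. ] F [-3.1 -6.2  1.6] Fjig [-4.1 -5.6] tq [-1.4   0.65  0.28] w 19.0
```

View pics/w11b.png

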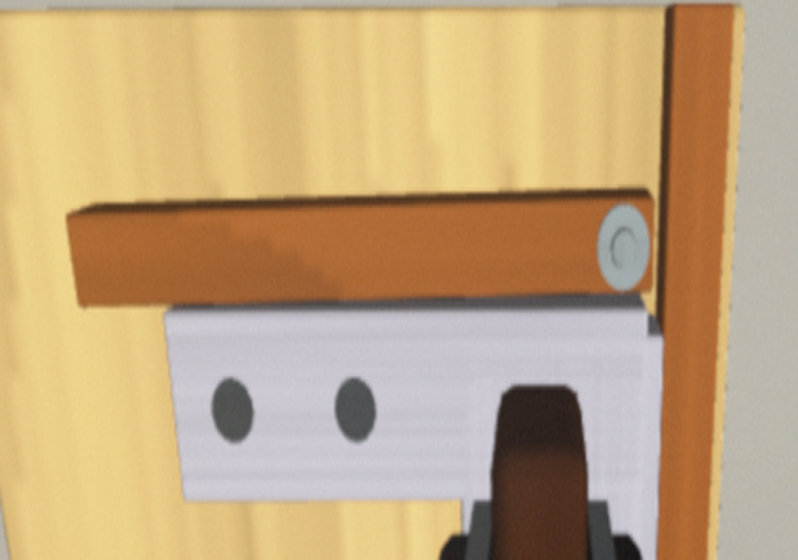

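A thin wedge remains at the pin end, about 1–2 mm, so it isn't flush yet. Pressing further.

>>> step_arm --pt "0.5 -1 0" --pt "1 -2 0" --pt "1 -3 0" --pt "1 -4 0" --pt "1 -4 0" --pt "1 -4 0" --yaw '[0,0,0,0,0,0]' --gripper '[-1,-1,-1,-1,-1,-1]'

```text
clock: 13.98
eef_pos: [620.8, 229.9, 20.8]
tool_rot: [3.135, 0.004, 0.165]
force: [-4.9, -10.3, 4.6]
width: 19.3
```

```bash
python3 - <<'E'
from h import *
st();d=shot('wrist','w12.png');cv2.imwrite('pics/w12b.png',cv2.resize(d['frame'][100:260,60:440,::-1],None,fx=2.1,fy=3.5,interpolation=cv2.INTER_CUBIC))
E
```

```text
t 13.98 eef [620.8 229.9  20.8] rot [3.1354 0.0041 0.1653] jig [48.9 21.3] F [ -4.9 -10.3   4.6] Fjig [-6.6 -9.3] tq [-2.19  1.    0.36] w 19.3
```

View pics/w12b.png

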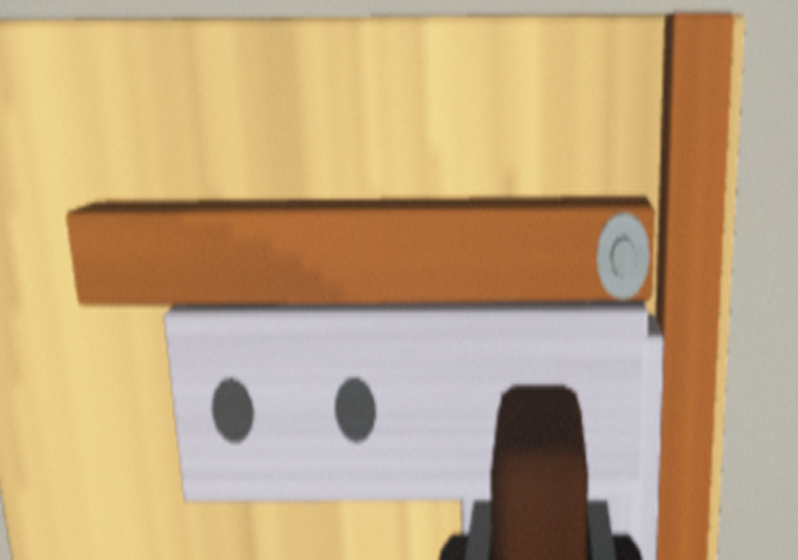

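```bash
cat > fit.py <<'E'
from h import *
def lines(d,f=None,s=4):
    o=ortho(d,490,680,130,330,20,s)   # x=680-v/s, y=330-u/s
    hsv=cv2.cvtColor(o,cv2.COLOR_BGR2HSV)
    # rotate into jig frame: sample jig grid instead
    a=.167;c=np.array([576.1,200.7])
    K=np.array(d['intrinsics']);T=np.linalg.inv(np.array(d['cam_to_world']))
    def img(z,x0=-75,x1=105,y0=-30,y1=90):
        h=int((y1-y0)*s);w=int((x1-x0)*s)
        v,u=np.mgrid[0:h,0:w].astype(float);jx=x0+u/s;jy=y1-v/s
        X=c[0]+jx*np.cos(a)-jy*np.sin(a);Y=c[1]+jx*np.sin(a)+jy*np.cos(a)
        q=(np.stack([X,Y,np.full_like(X,z),np.ones_like(X)],-1)@T.T)[...,:3]@K.T
        return cv2.remap(d['frame'][:,:,::-1].copy(),(q[...,0]/q[...,2]).astype(np.float32),(q[...,1]/q[...,2]).astype(np.float32),cv2.INTER_CUBIC)
    return img
E
python3 - <<'E'
from fit import *
d=cams.get_image('wrist');st();import pickle;pickle.dump(d,open('w12.pkl','wb'))
im=lines(d)(20);cv2.imwrite('pics/j12.png',im);print(im.shape)
E
```

```text
t 14.08 eef [620.8 229.8  20.8] rot [3.1354 0.0041 0.1652] jig [48.9 21.3] F [ -4.4 -10.5   4.8] Fjig [-6.  -9.6] tq [-2.18  1.    0.34] w 18.9
(480, 720, 3)
```

View pics/j12.png

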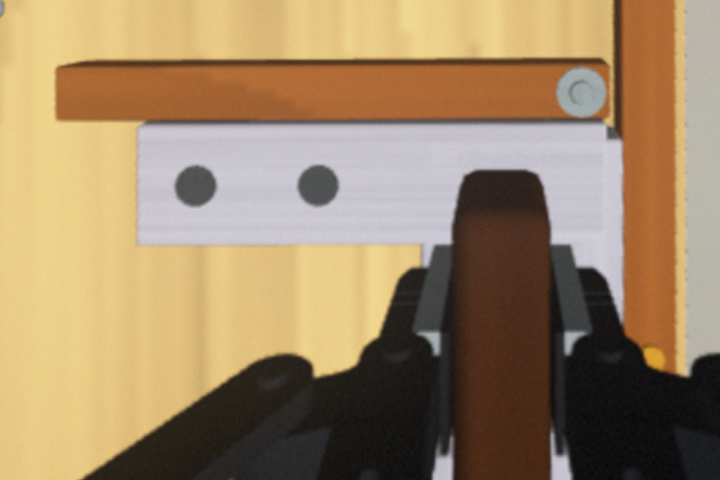

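```bash
cat >> fit.py <<'E'
def edge(im,axis,lo,hi,a,b,sign=None):
    # axis 'h': near-horizontal edge between rows a..b, over cols lo..hi ; 'v' : near vertical
    g=cv2.GaussianBlur(im.astype(np.float32),(0,0),2)
    if axis=='v': g=g.transpose(1,0,2)
    D=np.linalg.norm(np.gradient(g,axis=0),axis=2)
    pts=[]
    for u in range(lo,hi,2):
        c=D[a:b,u];k=int(c.argmax())
        if 0<k<len(c)-1:
            e=.5*(c[k-1]-c[k+1])/(c[k-1]-2*c[k]+c[k+1]);pts.append((u,a+k+e))
    p=np.array(pts);w=np.ones(len(p),bool)
    for _ in range(6):
        f=np.polyfit(p[w,0],p[w,1],1);r=abs(p[:,1]-np.polyval(f,p[:,0]));w=r<max(.4,2*np.median(r))
    return f,w.mean(),np.std((p[:,1]-np.polyval(f,p[:,0]))[w])
def report(d,s=4):
    I=lines(d);im=I(20);i9=I(9);i23=I(23)
    for n,im_,ar in [('stud inner20',im,('h',70,590,112,128)),('stud outer20',im,('h',80,540,58,70)),('plate inner20',im,('v',5,320,612,630)),('plate outer20',im,('v',5,320,668,684)),('sq long top23',i23,('h',150,590,112,132)),('sq long inner23',i23,('h',150,400,235,255)),('board side',I(9),('v',5,320,680,715)),('sq end23',i23,('v',135,235,125,150)),('sq short23',i23,('v',150,290,605,635))]:
        try:
            f,w,sd=edge(im_,*ar);print(n,'angle %.4f'%(-f[0] if ar[0]=='h' else f[0]),'pos@mid %.2f mm'%((90-np.polyval(f,(ar[1]+ar[2])/2)/s) if ar[0]=='h' else -75+np.polyval(f,(ar[1]+ar[2])/2)/s),'in %.2f sd %.2f'%(w,sd))
        except Exception as e: print(n,e)
E
python3 - <<'E'
from fit import *;import pickle
d=pickle.load(open('w12.pkl','rb'));report(d)
cv2.imwrite('pics/j12b.png',lines(d)(23))
E
```

```text
stud inner20 angle 0.0028 pos@mid 59.01 mm in 0.86 sd 0.09
stud outer20 angle 0.0035 pos@mid 75.28 mm in 0.95 sd 0.13
plate inner20 angle 0.0474 pos@mid 79.67 mm in 0.78 sd 1.55
plate outer20 angle 0.0033 pos@mid 93.76 mm in 0.97 sd 0.18
sq long top23 angle 0.0028 pos@mid 59.83 mm in 1.00 sd 0.08
sq long inner23 angle 0.0031 pos@mid 30.35 mm in 1.00 sd 0.06
board side angle 0.0037 pos@mid 96.93 mm in 0.94 sd 0.19
sq end23 angle -0.0003 pos@mid -38.92 mm in 1.00 sd 0.09
sq short23 angle 0.0041 pos@mid 80.03 mm in 0.91 sd 0.29
```

Edge fits relative to my assumed jig yaw: plate +0.0033, stud +0.0030, square +0.0030. All agree within about 0.001 rad, so the stud is square and both faces look flush. I'll add a little plate and downward pressure so it seats firmly, then recheck.

>>> step_arm --pt "0.5 0 0.2" --pt "1 0 0.4" --pt "1.5 0 0.6" --pt "1.5 0 0.6" --pt "1.5 0 0.6" --pt "1.5 0 0.6" --pt "1.5 0 0.6" --yaw '[0,0,0,0,0,0,0]' --gripper '[-1,-1,-1,-1,-1,-1,-1]'

```text
clock: 14.67
eef_pos: [620.8, 229.8, 20.7]
tool_rot: [3.135, 0.007, 0.165]
force: [-9.8, -12.3, 11.4]
width: 18.9
```

```bash
python3 - <<'E'
from fit import *
d=shot('wrist','w13.png');st();report(d);P=cloud(d)
a=.167;c=np.array([576.1,200.7])
q=P[...,:2]-c;jx=q@[np.cos(a),np.sin(a)];jy=q@[-np.sin(a),np.cos(a)]
for x0,y0 in [(-30,45),(0,45),(30,45),(60,45),(70,45),(70,20),(-50,67),(0,67),(40,67)]:
    m=(d['depth']>0)&(abs(jx-x0)<4)&(abs(jy-y0)<4)&(P[...,2]<40); print(x0,y0,m.sum(),np.median(P[m][:,2]) if m.any() else None)
shot('side','s13.png');sc=shot('scene','c13.png')
cv2.imwrite('pics/c13b.png',cv2.resize(sc['frame'][130:340,200:440,::-1],None,fx=3,fy=2.8))
E
```

```text
t 14.72 eef [620.8 229.8  20.7] rot [3.1348 0.0068 0.1653] jig [49.  21.3] F [ -9.7 -11.9  11.3] Fjig [-11.5 -10.1] tq [-2.33  1.83  0.33] w 18.9
stud inner20 angle 0.0035 pos@mid 58.99 mm in 0.85 sd 0.08
stud outer20 angle 0.0041 pos@mid 75.29 mm in 0.98 sd 0.13
plate inner20 angle 0.0475 pos@mid 79.70 mm in 0.81 sd 1.65
plate outer20 angle 0.0036 pos@mid 93.77 mm in 0.99 sd 0.19
sq long top23 angle 0.0036 pos@mid 59.81 mm in 1.00 sd 0.08
sq long inner23 angle 0.0039 pos@mid 30.30 mm in 1.00 sd 0.07
board side angle 0.0039 pos@mid 96.91 mm in 0.95 sd 0.18
sq end23 angle -0.0004 pos@mid -38.96 mm in 1.00 sd 0.09
sq short23 angle 0.0045 pos@mid 80.05 mm in 0.91 sd 0.30
-30 45 223 23.040701312697877
0 45 224 22.902977455626058
30 45 228 22.67029102086316
60 45 167 22.67478992568374
70 45 236 22.45460772931868
70 20 1 21.507853955123437
-50 67 249 19.382098986901866
0 67 252 19.388605986270605
40 67 250 19.462650031531254
```

View pics/w13.png

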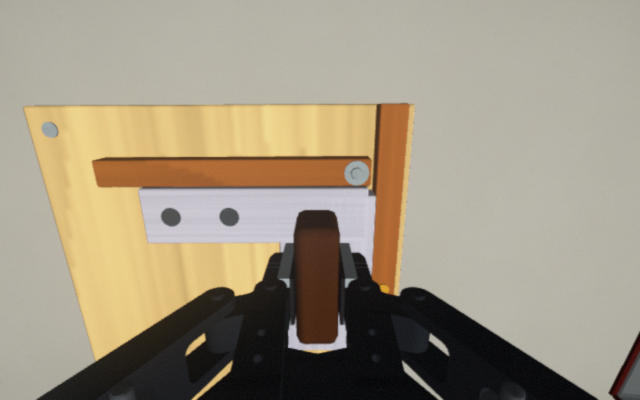

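View pics/c13b.png

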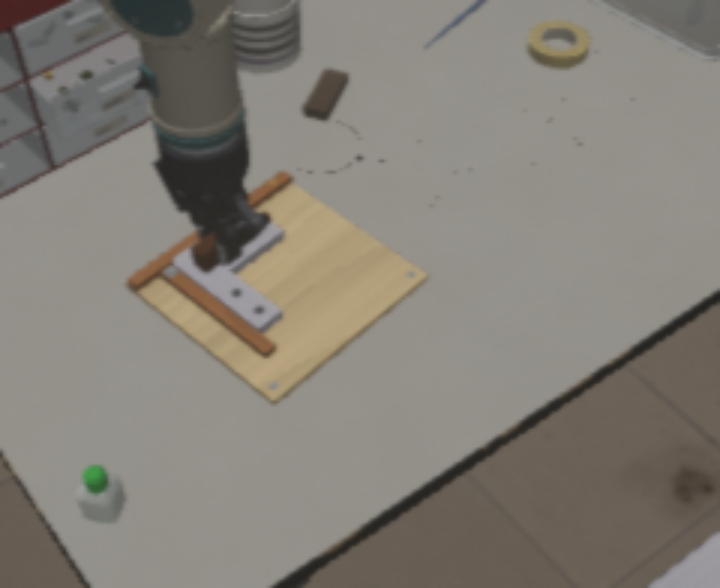

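Flush on both faces with all angles within 0.001 rad, and the bystanders are where they were. The wrist pitch lifts the long leg's tip about 0.6 mm, so I'll ease the plate push slightly and check that it holds.

>>> step_arm --pt "-0.4 0 0" --pt "-0.8 0 0" --pt "-0.8 0 0" --pt "-0.8 0 0" --pt "-0.8 0 0" --pt "-0.8 0 0" --yaw '[0,0,0,0,0,0]' --gripper '[-1,-1,-1,-1,-1,-1]'

```text
clock: 15.32
eef_pos: [620.8, 229.9, 20.7]
tool_rot: [3.135, 0.005, 0.165]
force: [-8.2, -11.7, 9.4]
width: 19.1
```

```bash
python3 - <<'E'
from fit import *
d=shot('wrist','w14.png');st();report(d)
P=cloud(d);a=.167;c=np.array([576.1,200.7])
q=P[...,:2]-c;jx=q@[np.cos(a),np.sin(a)];jy=q@[-np.sin(a),np.cos(a)]
for x0,y0 in [(-30,45),(0,45),(30,45),(70,45)]:
    m=(d['depth']>0)&(abs(jx-x0)<4)&(abs(jy-y0)<4)&(P[...,2]<40); print(x0,y0,np.median(P[m][:,2]))
cv2.imwrite('pics/w14b.png',cv2.resize(d['frame'][140:230,60:440,::-1],None,fx=2.1,fy=5,interpolation=cv2.INTER_CUBIC))
E
```

```text
t 15.37 eef [620.9 229.9  20.7] rot [3.1351 0.0052 0.1653] jig [49.  21.3] F [ -8.4 -11.3  10.3] Fjig [-10.2  -9.7] tq [-2.29  1.51  0.38] w 18.8
stud inner20 angle 0.0032 pos@mid 59.01 mm in 0.85 sd 0.08
stud outer20 angle 0.0037 pos@mid 75.29 mm in 0.98 sd 0.14
plate inner20 angle 0.0473 pos@mid 79.66 mm in 0.78 sd 1.55
plate outer20 angle 0.0033 pos@mid 93.76 mm in 0.97 sd 0.18
sq long top23 angle 0.0032 pos@mid 59.83 mm in 0.99 sd 0.07
sq long inner23 angle 0.0036 pos@mid 30.33 mm in 1.00 sd 0.08
board side angle 0.0033 pos@mid 96.91 mm in 0.93 sd 0.19
sq end23 angle 0.0001 pos@mid -38.95 mm in 1.00 sd 0.08
sq short23 angle 0.0035 pos@mid 80.03 mm in 0.90 sd 0.26
-30 45 22.999155173257293
0 45 22.87766751016686
30 45 22.595659507896386
70 45 22.421302235262516
```

View pics/w14b.png

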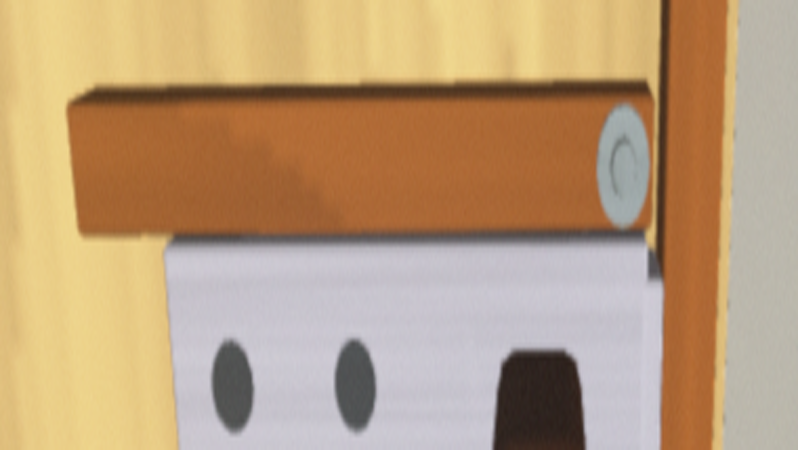

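The stud's inner edge and the square's outer face run parallel with no wedge, and the plate side is closed. The push is steady at about 10 N on each face and the grip is holding. Handing in.

```bash
python3 - <<'E'
from h import *
print(ctrl.finish_job());st()
E
```

```text
the job is handed in; nothing more can be done
None
the job is handed in; nothing more can be done
```

The job is handed in at about 15.4 s with the square still gripped and pressed into the corner of the plate and stud.

- **What I did:** I lifted the square by its rib and lowered it onto the jig board. I slid it against the plate, then along the plate until the stud was pushed square.
- **First grasp missed:** the fingers shut above the rib without touching anything. All three cameras showed the fingertips about 32 mm higher than the stated tool length, so I went by the cameras and the second grasp held (width about 19 mm).
- **Flushness:** in the last picture the plate, stud and square edges agreed within about 0.0005 rad, with no wedge visible at either face. The plate's inner top edge gave an unusable fit, so its angle comes from its outer edge.
- **Forces:** the square was pressed with about 10 N on each face and about 10 N down onto the board.
- **Bystanders:** the tape, bottle and block looked undisturbed in the scene picture taken just before the last small adjustment.
- **Imperfect:** the wrist stayed tilted by about 0.3–0.4°, so the tip of the long leg may sit about 0.5 mm off the board. Easing the push barely changed this.

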